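Charge the isolation platform with its hand pump

ROBOT

A 6-joint arm with a two-finger parallel gripper is mounted at the origin on the work surface. World frame = base frame: x ahead of the robot, y to its left, z up, the work surface at z = 0. Lengths are in mm, angles in degrees, forces in N, time in s.
With the tool pointing down it reaches from about 350 to 850 mm from the base axis. Payload 8.1 kg.
Tool frame: the origin (TCP) lies midway between the tips of the shut fingers; the grasp point (between the pads) lies 19 mm behind it; z points along the fingers, y is the direction in which the jaws open and shut (so a half turn about z gives the same grasp; the last joint's range is limited). The gripper opens to 85 mm and grips with 20 to 120 N. Pads are 22 mm wide; open, the fingers measure 114 mm over their backs; the gripper's body (76 mm by 85 mm) begins 54 mm behind the grasp point. The pads swing forward as they close: fully open they stand 13 mm farther back than shut.
Start: joints at [68.675, 7.471, 85.268, -0, 87.261, -4.893], TCP at [169.709, 575.503, 231.292] pointing down, gripper open.
Joint ranges: [-169.43, 169.43], [-51.17, 129.36], [1.28, 143.12], [-76.62, 256.62], [0, 156.53], [-152.29, 152.29]. Speed limits (degrees/s): [136.94, 136.94, 159.86, 180, 180, 180].

INTERFACE

Orientations are given as [roll, pitch, yaw] about the fixed x, y, z axes, in that order (R = Rz(yaw) Ry(pitch) Rx(roll)).
In Python, from bench import r gives the robot as it stands.
- The arm moves only by the tool carry_out, never from a script. Its argument "increments" is a list of rows, each a list of 3 entries, a list of its own where there are three numbers: the shift along the tool's x, y, z in m, then the turn, a rotation vector about the tool's x, y, z in rad, then the closure, from 0 (fully open) to 1 (shut). A call has 1 to 12 rows; each row shifts and turns the pose as measured when the row begins, along the tool's axes as they then stand; what a row does not reach is not made up. A row lasts 1/10 s, in which the tool goes at most 50 mm and 8.59 degrees, less where a joint would pass 70% of its speed; a pose out of reach is approached as far as the arm can. A call with a gripper value outside its range is refused whole. The fingers move at their own pace and stop on an object; "newtons" is the grip in N (left out, the last holds). Time passes only in rows, so rows that do not move let the fingers close. It gives the time, the measured TCP pose, the force and the opening at its end, in the units of the state.
- r.sense(): the state, without advancing time (a new reading comes with each control period).
- r.snapshot(name): name is "scene" or "top" or "wrist"; returns a dict with "image" (420x560x3 uint8, blue, green, red), "vertical_fov" (degrees; the focal length in pixels is half the picture's height over the tangent of half this angle, whatever the lens; pixels are square), "cx", "cy" (the principal point, pixels), "k1" (the pictures are not rectified: a ray, as slopes to the right and down, at radius r is drawn at 1 + k1 r^2 times it, then the intrinsics apply), "rvec" (rotation vector, rad) and "tvec" (3), from world to camera coordinates, as OpenCV has them. Camera axes: x right, y down, z forward; pixel columns grow to the right and rows downward; lengths in mm; the calibration is good to about 2 mm. A picture is of the moment at which its call begins. There is no depth.
- r.hand_in(): hands the job in, once; it reports no verdict.
The state is a dict: "time": time; "joint_pos": joint angles; "qd": joint speeds; "joint_efforts": joint torques, N m; "tool_pos": TCP position; "tcp_rot": TCP orientation; "ft_force": force on the tool from outside, world axes, zero at the start; "wrist_torque": the same for the moment, N m; "finger_gap": finger opening in mm.
Only numpy, scipy, OpenCV 4.12 (cv2) and the standard library are available. Lean on these libraries where they do the work, as an engineer would, in place of code of your own. Each camera call takes 0.05 s, during which the arm holds its last target.

TASK

Charge the microscope isolation platform: with your fingertips, push the black spring plunger of its blue pump all the way down and let it come all the way up again, over and over, until the orange indicator pin beside it has popped fully out and the green band at its foot is in sight. Move the pin only by pumping, never touch it; leave the other things on the platform and bench where they stand, and finish with the plunger let up and the hand clear.

Things in the scene. Friction and masses are not known exactly. Their poses are not given: they have to be found in the camera images.
- platform: cream slab with a blue stripe on four rubber feet, fixed to the bench, 230 (x) x 310 (y) mm, its top 60 mm above the bench; origin: centre of its footprint at bench height, z up. On its front right (-x, -y) corner stands the blue pump block, 75 (x) x 150 (y) x 58 mm tall (its top 118 mm above the bench), centred at x -55, y -70 mm in this frame; on its left half a black specimen stage 35 mm tall, fixed
- plunger_top (a point): centre of the flat top of the plunger's black mushroom head, which is 40 mm across (flat part 32 mm) and 12 mm thick on a steel stem; at rest 162 mm above the bench, at x -55, y -108 mm in the platform's frame. It moves straight down with the plunger; x and y axes are the platform's, z up
- plunger (a joint): how far the plunger is pushed down, m: 0 fully up (rest), 0.025 fully down against its stop. Its spring takes 5 N at the top and about 15 N at the bottom and returns it in under half a second once released. Inside is a ratchet: a stroke shorter than about three quarters gains nothing, so each stroke should go all the way down and come all the way up
- pin (a joint): how far the indicator pin has risen, m: it starts somewhere from 0 to 0.030 and each full stroke of the plunger lifts it 0.010 (the first stroke anything from nearly 0 to 0.014) until it stands fully out at 0.060; further strokes then do nothing. It stays where it is between strokes
- pin_head: the indicator pin, upright, 12 mm across, orange with a green band on the lowest 6 mm of it; the band shows above the aluminium collar only when the pin is fully out. Origin: centre of its top end, 129 mm above the bench with the pin fully in, 189 mm fully out; 76 mm from the plunger's axis, at x -55, y -32 mm in the platform's frame
- puck_a: red resin specimen puck, 30 mm across, 20 mm tall, loose on the platform; a bystander. Origin: centre of its underside
- puck_b: black resin specimen puck, 30 mm across, 20 mm tall, loose on the platform; a bystander. Origin: centre of its underside
- lens_can: black and silver lens canister, 39 mm across, 50 mm tall, loose on the platform; a bystander. Origin: centre of its underside
- oil: small amber dropper bottle, 32 mm across, 75 mm tall, on the bench; a bystander. Origin: centre of its underside
- solvent: white plastic bottle with blue cap, 62 mm across, 160 mm tall, on the bench; a bystander. Origin: centre of its underside
- dish: shallow glass dish, 90 mm across, 16 mm tall, on the bench; a bystander. Origin: centre of its underside
- slidebox: grey slide box, 90 x 170 x 34 mm, on the bench; a bystander. Origin: centre of its underside
- driver_tool: screwdriver, 160 mm long, lying on the bench along its own x; handle towards -x; origin on its length, at bench height; a bystander

How it is judged:
By the outcome, as a careful person would: the job done as asked, in the order asked, and still so for the second after the job is handed in, with the robot touching nothing.
It also fails if it takes over 42 s, if anything falls off the work surface, if the arm or the gripper's body presses on something with over 40 N, if the wrist force passes 120 N, or if a joint passes its speed limit or range.

## Working session

There is one attempt and no reset: what is moved stays moved. The work goes in short steps, Python scripts to look and compute and a tool call to move; the robot and the scene stay as the last step left them, time stands still between calls to the robot, and variables do not carry over. Pictures are saved under pics/ and viewed, and the job is handed in when it is done.

Besides the shell and the picture viewer there is one more tool, called after ">>>" as a command line: name --argument value ..., lists and objects as JSON in quotes. carry_out: Moves the arm, as the interface text tells. Its arguments: {"type":"object","properties":{"increments":{"type":"array"},"newtons":{"type":"number"}},"required":["increments"]}

```bash
mkdir -p pics; ls; cat > h.py <<'E'
import numpy as np, cv2
from bench import r
def snap(n,f):
    s=r.snapshot(n); cv2.imwrite('pics/'+f,s['image']); np.save('pics/'+f+'.npy',s,allow_pickle=True); return s
def load(f): return np.load('pics/'+f+'.npy',allow_pickle=True).item()
def K(s):
    f=210/np.tan(np.radians(s['vertical_fov'])/2)
    return np.array([[f,0,s['cx']],[0,f,s['cy']],[0,0,1.]]),np.array([s['k1'],0,0,0,0.])
def ray(s,p):
    k,d=K(s); u=cv2.undistortPoints(np.array([[p]],float),k,d)[0,0]
    R=cv2.Rodrigues(np.array(s['rvec'],float))[0]; t=np.array(s['tvec'],float).ravel()
    return -R.T@t, R.T@np.array([u[0],u[1],1])
def onz(s,p,z):
    o,v=ray(s,p); return o+v*(z-o[2])/v[2]
def proj(s,P):
    k,d=K(s); return cv2.projectPoints(np.array(P,float).reshape(-1,1,3),np.array(s['rvec'],float),np.array(s['tvec'],float),k,d)[0].reshape(-1,2)
E
python3 - <<'E'
from h import *
for n in ('scene','top','wrist'): s=snap(n,n+'0.png'); print({k:v for k,v in s.items() if k!='image'})
print(r.sense())
E
```

```text
pics
{'vertical_fov': 54.444505198373825, 'cx': 282.65693990556895, 'cy': 215.26795331550238, 'k1': -0.10085805111450649, 'rvec': array([ 1.36256587,  1.93330703, -1.02720694]), 'tvec': array([ 186.05156845, -186.02823452, 1543.78411619])}
{'vertical_fov': 56.73165485394836, 'cx': 282.1434503137541, 'cy': 210.26004845365202, 'k1': -0.051048127150124696, 'rvec': array([ 2.18649209, -2.1650567 ,  0.15852494]), 'tvec': array([ -13.96614148,  552.0481952 , 1142.13748637])}
{'vertical_fov': 59.25366296836536, 'cx': 284.55325953793766, 'cy': 204.68977062326007, 'k1': -0.08742374632447278, 'rvec': array([-2.30562014, -1.72342018, -0.26866429]), 'tvec': array([-599.7096464 ,  -39.83243336,  379.10642913])}
{'time': 0.15, 'joint_pos': array([ 6.86729966e+01,  7.50523235e+00,  8.53156558e+01, -8.27977404e-04,
        8.72617539e+01, -4.89405412e+00]), 'qd': array([-0.10961079, -0.20030377, -0.11173516, -0.07294877,  0.08456905,
       -0.0216271 ]), 'joint_efforts': array([ 4.74989247e-04, -5.70064795e+01, -5.01157665e+01, -2.09239056e-04,
        9.64548555e-03,  7.15086435e-05]), 'tool_pos': array([169.57323124, 575.09254749, 230.47794812]), 'tcp_rot': array([-1.79917589e+02, -6.22652918e-03,  1.63567086e+02]), 'ft_force': array([ 0.14395175, -0.15877442,  0.38167727]), 'wrist_torque': array([ 0.01687614, -0.03184428, -0.07423769]), 'finger_gap': 85.60879138923997}
```

View pics/scene0.png

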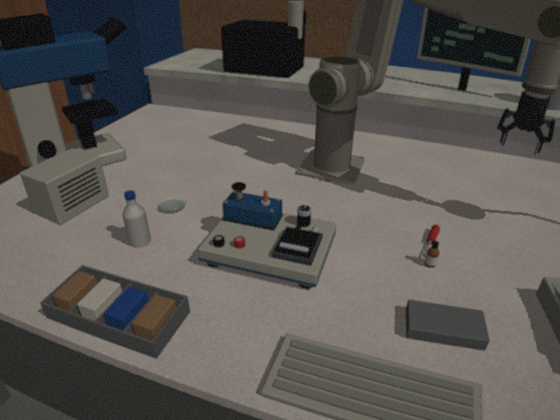

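View pics/top0.png

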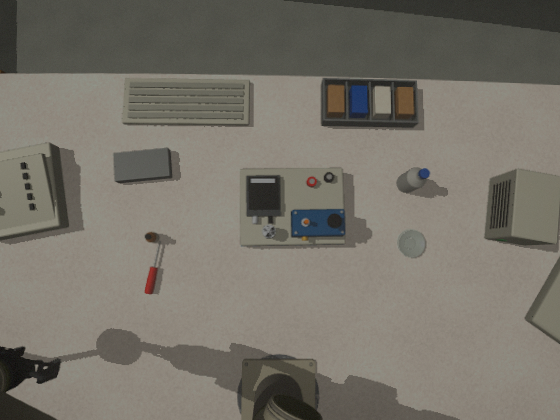

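View pics/wrist0.png

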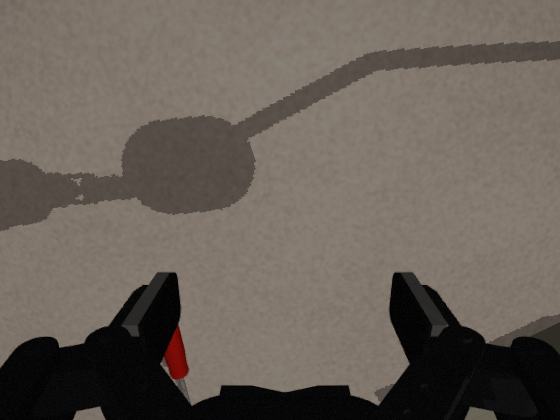

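The scene view shows the plunger head at about (239,187) and the pin at (265,195). In the top view the plunger is at (335,221), the pin at (306,223), and the platform corners run from (240,168) to (345,245). Next I'll zoom in and triangulate.

```bash
python3 - <<'E'
from h import *
s=load('scene0.png');t=load('top0.png')
a=cv2.resize(s['image'][165:245,200:300],None,fx=5,fy=5,interpolation=cv2.INTER_CUBIC)
b=cv2.resize(t['image'][160:260,230:355],None,fx=5,fy=5,interpolation=cv2.INTER_CUBIC)
cv2.imwrite('pics/a.png',np.clip(a*1.8,0,255));cv2.imwrite('pics/b.png',np.clip(b*1.8,0,255))
# blue pump in top
im=t['image'];h=cv2.cvtColor(im,cv2.COLOR_BGR2HSV)
m=cv2.inRange(h,(100,120,40),(125,255,255));m[:, :280]=0;m[:,355:]=0;m[:200]=0
m=cv2.morphologyEx(m,cv2.MORPH_CLOSE,np.ones((15,15)))
c=max(cv2.findContours(m,0,2)[0],key=cv2.contourArea)
q=cv2.boxPoints(cv2.minAreaRect(c));print(q)
for p in q: print(onz(t,p,118))
print('plunger',onz(t,(335,221),162))
tri=lambda p,q:(lambda A,B:np.linalg.lstsq(np.c_[A[1],-B[1]],B[0]-A[0],rcond=None)[0])(ray(s,p),ray(t,q))
def T(p,q):
    A,B=ray(s,p),ray(t,q);l=tri(p,q);x=A[0]+A[1]*l[0];y=B[0]+B[1]*l[1];return (x+y)/2,np.linalg.norm(x-y)
print(T((239,187),(335,221)),T((265,192),(306,223)))
E
```

```text
[[292. 210.]
 [344. 210.]
 [344. 235.]
 [292. 235.]]
[543.22765146 -33.58204442 118.        ]
[ 544.93533402 -180.13121402  118.        ]
[ 474.60269236 -179.43956715  118.        ]
[473.28252819 -33.94911545 118.        ]
plunger [ 509.65061029 -147.05485964  162.        ]
(array([ 509.91011046, -146.98066978,  151.97514594]), np.float64(3.6600053454643477)) (array([504.8574351 , -70.95609375, 148.59822297]), np.float64(1.7711809533247822))[ WARN:0@0.294] global loadsave.cpp:1063 imwrite_ Unsupported depth image for selected encoder is fallbacked to CV_8U.
```

View pics/a.png

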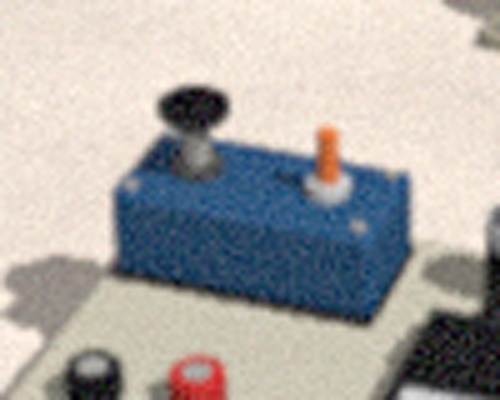

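View pics/b.png

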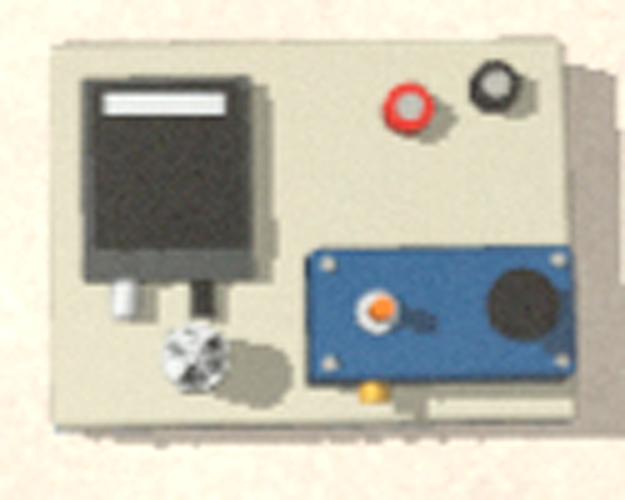

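The plunger axis comes out at about (509.5, -146.5). The pin tip is at z of about 149, so the pin is roughly 20 mm up. I'll close the fingers and travel high.

>>> carry_out --increments '[[[-0.0266, -0.03, 0], [0, 0, 0], 1], [[-0.0266, -0.03, 0], [0, 0, 0], 1], [[-0.0266, -0.03, 0], [0, 0, 0], 1], [[-0.0266, -0.03, 0], [0, 0, 0], 1], [[-0.0266, -0.03, 0], [0, 0, 0], 1], [[-0.0266, -0.03, 0], [0, 0, 0], 1], [[-0.0266, -0.03, 0], [0, 0, 0], 1], [[-0.0266, -0.03, 0], [0, 0, 0], 1], [[-0.0266, -0.03, 0], [0, 0, 0], 1], [[-0.0266, -0.03, 0], [0, 0, 0], 1], [[-0.0266, -0.03, 0], [0, 0, 0], 1], [[-0.0266, -0.03, 0], [0, 0, 0], 1]]' --newtons 40

```text
time: 1.35
tool_pos: [376.8, 125.9, 226.6]
tcp_rot: [-179.6, -0.1, 164.1]
ft_force: [0.9, 0.3, 0.5]
finger_gap: 0.2
```

>>> carry_out --increments '[[[0, 0, 0], [0, 0, 0.143], 1], [[0, 0, 0], [0, 0, 0.143], 1], [[0, 0, 0], [0, 0, 0.143], 1], [[0, 0, 0], [0, 0, 0.143], 1], [[0, 0, 0], [0, 0, 0.143], 1], [[0, 0, 0], [0, 0, 0.143], 1], [[0, 0, 0], [0, 0, 0.143], 1], [[0, 0, 0], [0, 0, 0.143], 1], [[0, 0, 0], [0, 0, 0.143], 1]]'

```text
time: 2.25
tool_pos: [377.5, 118.7, 224.5]
tcp_rot: [-179.7, 0.5, 87.3]
ft_force: [0.2, 0.3, 0.8]
finger_gap: -0.2
```

>>> carry_out --increments '[[[-0.0323, 0.018, -0.001], [0, 0, 0], 1], [[-0.0323, 0.018, -0.001], [0, 0, 0], 1], [[-0.0323, 0.018, -0.001], [0, 0, 0], 1], [[-0.0323, 0.018, -0.001], [0, 0, 0], 1], [[-0.0323, 0.018, -0.001], [0, 0, 0], 1], [[-0.0323, 0.018, -0.001], [0, 0, 0], 1], [[-0.0323, 0.018, -0.001], [0, 0, 0], 1], [[-0.0323, 0.018, -0.001], [0, 0, 0], 1], [[0, 0, 0], [0, 0, 0], 1], [[0, 0, 0], [0, 0, 0], 1]]'

```text
time: 3.25
tool_pos: [510.1, -156.8, 230.6]
tcp_rot: [-179.5, 0.3, 86.9]
ft_force: [-0.2, 0.8, -0.1]
finger_gap: -0.1
```

```bash
python3 - <<'E'
from h import *
for n in ('scene','wrist'): snap(n,n+'1.png')
s=load('scene1.png');w=load('wrist1.png')['image']
a=cv2.resize(s['image'][110:250,180:320],None,fx=4,fy=4,interpolation=cv2.INTER_CUBIC)
w=cv2.resize(w,None,fx=.0+1,fy=1)
cv2.imwrite('pics/a1.png',cv2.convertScaleAbs(a,alpha=1.8))
cv2.imwrite('pics/w1.png',cv2.convertScaleAbs(w,alpha=1.8))
q=r.sense();print(q['tool_pos'],q['tcp_rot'],q['time'])
print(proj(load('wrist1.png'),[[509.5,-146.5,162],[q['tool_pos']]][0:1]),proj(load('wrist1.png'),[q['tool_pos']]))
E
```

```text
[ 509.95381944 -155.97563012  230.80206174] [-179.54173731    0.35844125   86.99639619] 3.35
[[282.57056296 206.06768722]] [[282.72814133 277.3644615 ]]
```

View pics/a1.png

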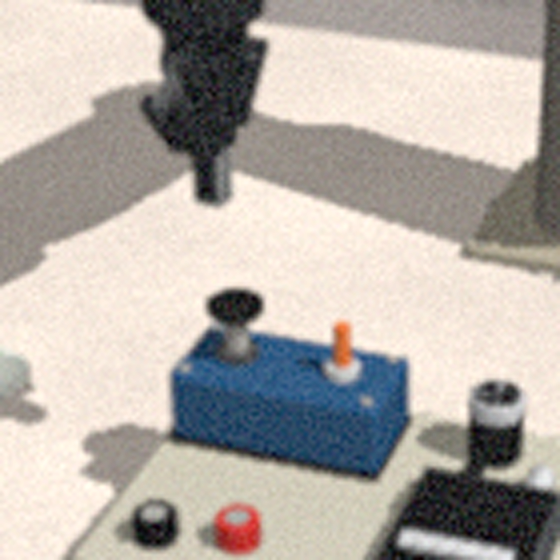

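View pics/w1.png

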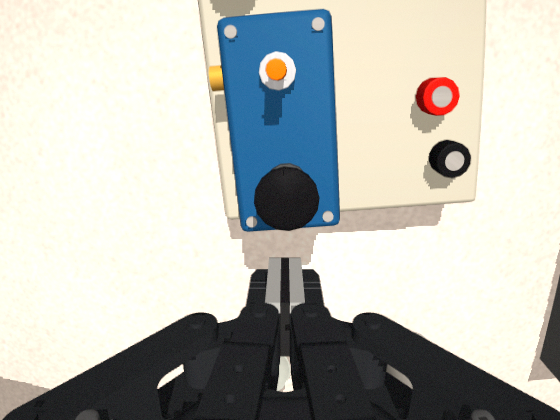

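The wrist view shows the head at (287,198), the pin at (276,69), and the shut fingertips just short of the head.

```bash
python3 - <<'E'
from h import *
w=load('wrist1.png');print(ray(w,(280,200))[0],onz(w,(287,198),162),onz(w,(276,69),150))
E
```

```text
[516.16595189 -76.78866044 371.64127271] [ 512.40940937 -141.58841535  162.        ] [509.93620769 -68.06957998 150.        ]
```

>>> carry_out --increments '[[[0.007, 0.001, 0], [0, 0, 0], 1], [[0.006, 0.001, 0.01], [0, 0, 0], 1], [[0, 0, 0.02], [0, 0, 0], 1], [[0, 0, 0.016], [0, 0, 0], 1], [[0, 0, 0.008], [0, 0, 0], 1], [[0, 0, 0], [0, 0, 0], 1]]'

```text
time: 3.95
tool_pos: [511.9, -135.7, 174.1]
tcp_rot: [-179.7, 0.3, 87.4]
ft_force: [-0.7, 0.5, 0.5]
finger_gap: 0.0
```

```bash
python3 - <<'E'
from h import *
for n in ('scene','wrist'): snap(n,n+'2.png')
s=load('scene2.png');w=load('wrist2.png')['image']
a=cv2.resize(s['image'][130:230,190:310],None,fx=4,fy=4,interpolation=cv2.INTER_CUBIC)
w=w[120:420,80:480]
cv2.imwrite('pics/c2.png',cv2.convertScaleAbs(np.hstack([cv2.resize(a,(400,333)),cv2.resize(w,(400,333))]),alpha=1.8))
q=r.sense();print(q['tool_pos'],q['tcp_rot'],q['time'])
E
```

```text
[ 512.74190734 -136.26967025  175.70255745] [-179.76450077    0.35403101   87.3806782 ] 4.05
```

View pics/c2.png

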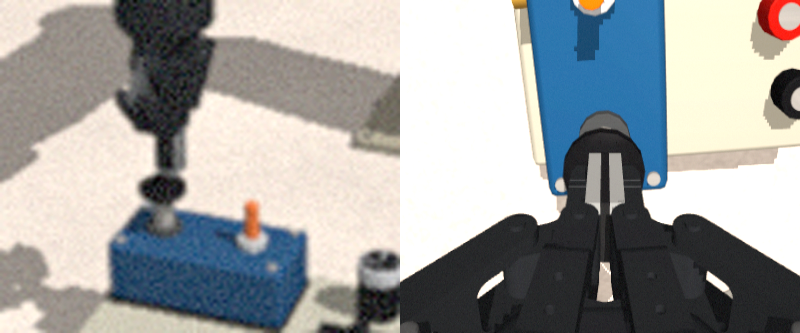

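The fingers are above the head but about 7 mm too far toward the pin. I'll shift back, then press.

>>> carry_out --increments '[[[-0.007, -0.001, 0], [0, 0, 0], 1], [[0, 0, 0.006], [0, 0, 0], 1], [[0, 0, 0.004], [0, 0, 0], 1], [[0, 0, 0], [0, 0, 0], 1]]'

```text
time: 4.45
tool_pos: [512.8, -144.7, 167.8]
tcp_rot: [180.0, 0.4, 87.4]
ft_force: [-0.2, -0.5, -0.1]
finger_gap: 0.1
```

>>> carry_out --increments '[[[0, 0, 0.008], [0, 0, 0], 1], [[0, 0, 0.008], [0, 0, 0], 1], [[0, 0, 0.008], [0, 0, 0], 1], [[0, 0, 0.008], [0, 0, 0], 1]]'

```text
time: 4.85
tool_pos: [514.0, -145.2, 138.4]
tcp_rot: [179.8, 0.5, 87.3]
ft_force: [-7.1, 2.6, 13.7]
finger_gap: 0.2
```

```bash
python3 - <<'E'
from h import *
for n in ('scene','wrist'): snap(n,n+'3.png')
s=load('scene3.png');w=load('wrist3.png')['image']
a=cv2.resize(s['image'][130:230,190:310],None,fx=4,fy=4,interpolation=cv2.INTER_CUBIC)
w=w[120:420,80:480]
cv2.imwrite('pics/c3.png',cv2.convertScaleAbs(np.hstack([cv2.resize(a,(400,333)),cv2.resize(w,(400,333))]),alpha=1.8))
q=r.sense();print(q['tool_pos'],q['ft_force'],q['tcp_rot'],q['time'])
E
```

```text
[ 513.95839445 -145.24859717  137.85762445] [-4.85376086  2.81076963 11.3336078 ] [179.80242951   0.48076872  87.3382164 ] 4.95
```

View pics/c3.png

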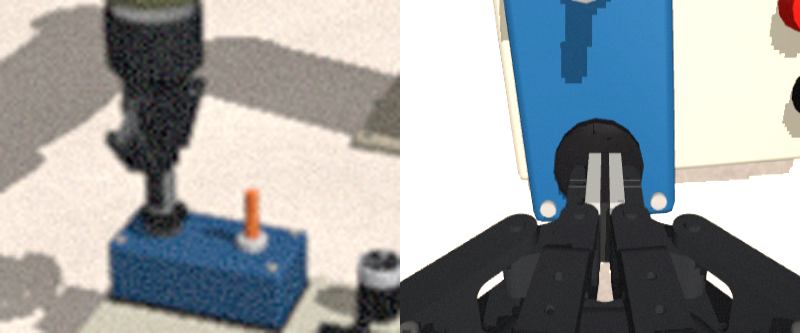

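The plunger is nearly down and the pin has visibly risen. I'll press to the stop, then let it fully up.

>>> carry_out --increments '[[[0, 0, 0.005], [0, 0, 0], 1], [[0, 0, 0.003], [0, 0, 0], 1]]'

```text
time: 5.15
tool_pos: [515.1, -145.6, 136.8]
tcp_rot: [179.6, 0.6, 87.4]
ft_force: [-17.1, 5.7, 29.1]
finger_gap: 0.2
```

>>> carry_out --increments '[[[0, 0, -0.012], [0, 0, 0], 1], [[0, 0, -0.012], [0, 0, 0], 1], [[0, -0.001, -0.01], [0, 0, 0], 1], [[0, -0.001, 0], [0, 0, 0], 1], [[0, 0, 0], [0, 0, 0], 1], [[0, 0, 0], [0, 0, 0], 1]]'

```text
time: 5.75
tool_pos: [513.0, -145.4, 172.2]
tcp_rot: [179.6, 0.6, 87.4]
ft_force: [-0.2, 0.7, 1.2]
finger_gap: -0.1
```

>>> carry_out --increments '[[[0, -0.001, 0.009], [0, 0, 0], 1], [[0, 0, 0.009], [0, 0, 0], 1], [[0, 0, 0.009], [0, 0, 0], 1], [[0, 0, 0.008], [0, 0, 0], 1], [[0, 0, 0.005], [0, 0, 0], 1], [[0, 0, 0.004], [0, 0, 0], 1]]'

```text
time: 6.35
tool_pos: [514.0, -146.2, 136.8]
tcp_rot: [179.3, 0.7, 87.4]
ft_force: [-20.9, 7.4, 39.2]
finger_gap: -0.3
```

>>> carry_out --increments '[[[0, 0, -0.012], [0, 0, 0], 1], [[0, 0, -0.012], [0, 0, 0], 1], [[0, -0.001, -0.01], [0, 0, 0], 1], [[0, -0.001, 0], [0, 0, 0], 1], [[0, 0, 0], [0, 0, 0], 1], [[0, 0, 0], [0, 0, 0], 1]]'

```text
time: 6.95
tool_pos: [510.4, -145.5, 169.2]
tcp_rot: [179.4, 0.7, 87.4]
ft_force: [-0.4, -0.3, 0.2]
finger_gap: -0.0
```

```bash
cat > look.py <<'E'
import sys
from h import *
i=sys.argv[1]
s=snap('scene','s%s.png'%i);w=snap('wrist','w%s.png'%i)['image']
a=s['image'][130:230,190:310]
w=w[0:420,0:560]
cv2.imwrite('pics/c%s.png'%i,cv2.convertScaleAbs(np.hstack([cv2.resize(a,(400,333),interpolation=cv2.INTER_CUBIC),cv2.resize(w,(400,333))]),alpha=1.8))
q=r.sense();print(q['tool_pos'],q['ft_force'],q['time'])
E
python3 look.py 4
```

```text
[ 510.20537928 -145.4228939   169.05666424] [-1.16504056  0.33854349  0.10311377] 7.05
```

View pics/c4.png

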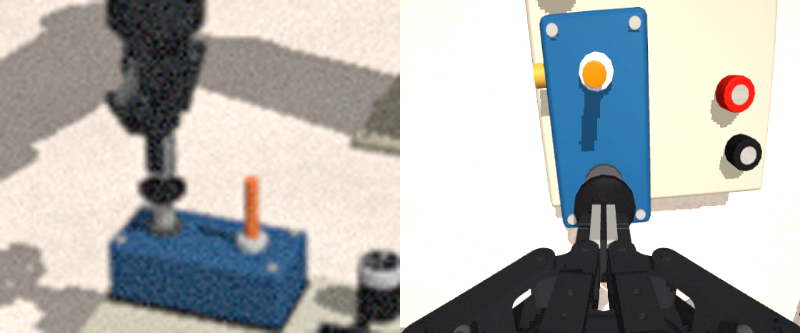

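The plunger is up and the pin is rising with each stroke, so I'll carry on.

>>> carry_out --increments '[[[0, 0, 0.008], [0, 0, 0], 1], [[0, 0, 0.008], [0, 0, 0], 1], [[0, 0, 0.008], [0, 0, 0], 1], [[0, 0, 0.008], [0, 0, 0], 1], [[0, 0, 0.005], [0, 0, 0], 1], [[0, 0, 0.003], [0, 0, 0], 1]]'

```text
time: 7.65
tool_pos: [512.1, -146.2, 136.9]
tcp_rot: [179.3, 0.7, 87.4]
ft_force: [-15.2, 6.2, 28.5]
finger_gap: -0.2
```

>>> carry_out --increments '[[[0, 0, -0.012], [0, 0, 0], 1], [[0, 0, -0.012], [0, 0, 0], 1], [[0, 0, -0.01], [0, 0, 0], 1], [[0, -0.001, 0], [0, 0, 0], 1], [[0, 0, 0], [0, 0, 0], 1], [[0, 0, 0], [0, 0, 0], 1]]'

```text
time: 8.25
tool_pos: [510.3, -145.7, 170.4]
tcp_rot: [179.3, 0.8, 87.4]
ft_force: [0.3, 0.3, -0.1]
finger_gap: -0.0
```

```bash
python3 look.py 5
```

```text
[ 510.06611097 -145.64964182  170.19136892] [-0.06221568 -0.18578261 -0.33892542] 8.35
```

View pics/c5.png

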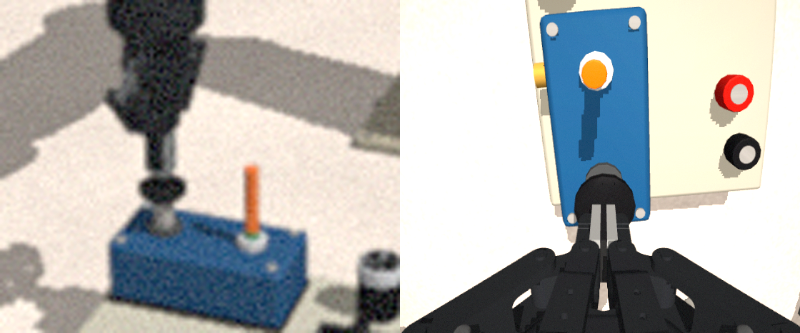

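A hint of green is showing at the foot of the pin. Further strokes do no harm, so I'll pump until the tip stops rising.

>>> carry_out --increments '[[[0, 0, 0.008], [0, 0, 0], 1], [[0, 0, 0.008], [0, 0, 0], 1], [[0, 0, 0.008], [0, 0, 0], 1], [[0, 0, 0.008], [0, 0, 0], 1], [[0, 0, 0.005], [0, 0, 0], 1], [[0, 0, 0.003], [0, 0, 0], 1]]'

```text
time: 8.95
tool_pos: [511.9, -146.4, 136.9]
tcp_rot: [179.1, 0.8, 87.4]
ft_force: [-16.5, 6.6, 30.5]
finger_gap: 0.2
```

>>> carry_out --increments '[[[0, 0, -0.012], [0, 0, 0], 1], [[0, 0, -0.012], [0, 0, 0], 1], [[0, 0, -0.01], [0, 0, 0], 1], [[0, -0.001, 0], [0, 0, 0], 1], [[0, 0, 0], [0, 0, 0], 1], [[0, 0, 0], [0, 0, 0], 1]]'

```text
time: 9.55
tool_pos: [510.1, -145.9, 170.5]
tcp_rot: [179.2, 0.8, 87.4]
ft_force: [-0.0, -0.3, 0.4]
finger_gap: -0.2
```

```bash
python3 look.py 6
```

```text
[ 509.83699495 -145.833334    170.24578958] [-0.20798671  0.40163052 -0.53050032] 9.65
```

View pics/c6.png

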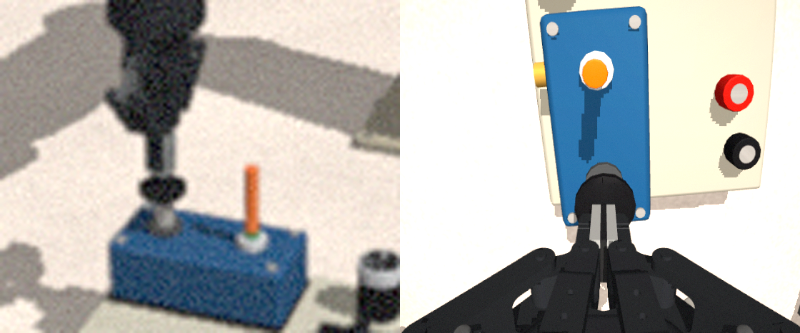

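The tip didn't move on that stroke. I'll check its height against 189 mm and the green pixels.

```bash
python3 - <<'E'
from h import *
for f in ('scene0.png','s4.png','s5.png','s6.png'):
    s=load(f);h=cv2.cvtColor(cv2.GaussianBlur(s['image'],(3,3),0),cv2.COLOR_BGR2HSV)
    o=cv2.inRange(h,(4,120,60),(18,255,255));o[:,:255]=0;o[:,275:]=0;o[:170]=0;o[210:]=0
    ys,xs=np.nonzero(o)
    im=s['image'][196:204,260:272].astype(int); g=(im[...,1]>im[...,2]+12)&(im[...,1]>im[...,0]+3)
    print(f,ys.min(),ys.max(),xs.mean(),'green',g.sum())
print(proj(s,[[509,-70,z] for z in (129,149,159,169,179,189)]))
E
```

```text
scene0.png 191 200 265.06451612903226 green 0
s4.png 183 200 265.0 green 0
s5.png 180 199 265.06451612903226 green 4
s6.png 180 199 265.0 green 6
[[265.18519068 199.1785611 ]
 [265.09674938 192.71361591]
 [265.05219793 189.43245884]
 [265.00742872 186.11836435]
 [264.96244407 182.77096939]
 [264.91724651 179.38990937]]
```

>>> carry_out --increments '[[[0, 0, -0.02], [0, 0, 0], 1], [[0, 0, -0.03], [0, 0, 0], 1], [[-0.02, 0, -0.03], [0, 0, 0], 1], [[-0.03, 0, -0.02], [0, 0, 0], 1], [[-0.03, 0, 0], [0, 0, 0], 1], [[-0.02, 0, 0], [0, 0, 0], 1], [[0, 0, 0], [0, 0, 0], 1], [[0, 0, 0], [0, 0, 0], 1]]'

```text
time: 10.45
tool_pos: [501.7, -245.9, 268.7]
tcp_rot: [179.7, 0.6, 87.6]
ft_force: [0.3, 0.2, -0.3]
finger_gap: 0.1
```

```bash
python3 - <<'E'
from h import *
s=snap('scene','s7.png');t=snap('top','t7.png');w=snap('wrist','w7.png')
a=s['image'][160:270,190:350];b=t['image'][160:260,230:355]
cv2.imwrite('pics/c7.png',cv2.convertScaleAbs(np.hstack([cv2.resize(a,(440,303),interpolation=3),cv2.resize(b,(360,303))]),alpha=1.8))
cv2.imwrite('pics/w7b.png',cv2.convertScaleAbs(w['image'],alpha=1.6))
q=r.sense();print(q['tool_pos'],q['ft_force'],q['time'])
E
```

```text
[ 501.86198252 -245.10292563  268.7986712 ] [-0.49864004  0.61456182  0.34889932] 10.6
```

View pics/c7.png

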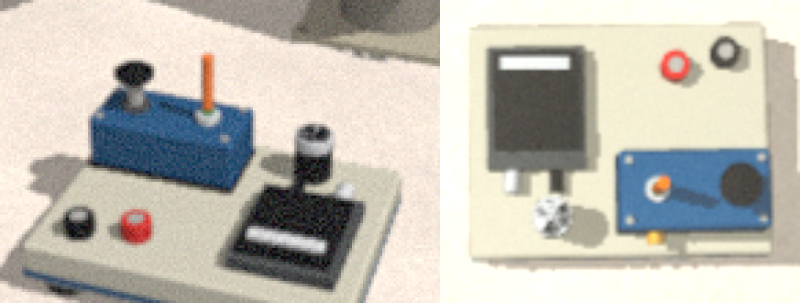

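View pics/w7b.png

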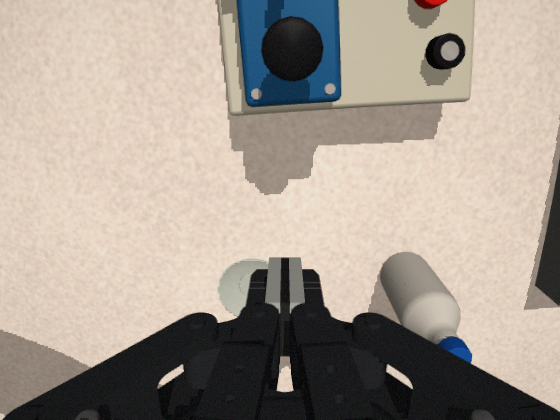

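The pin tip is at row 180, and 189 mm predicts 179.4. Green shows at its foot, the plunger is up and the hand is clear.

```bash
python3 -c "
from bench import r
print(r.hand_in())"
```

```text
the job is handed in; nothing more can be done
None
```

The indicator pin is fully out with its green band in sight, and I've handed the job in at about 10.6 s of the 42 s allowed.

I gave the plunger four full strokes with the shut fingertips. Each went down to the stop (fingertips at about 137 mm) and came all the way up again. Wrist force readings stayed below about 45 N.

**Pin:** in the scene view its tip sits at row 180, against 179.4 predicted for 189 mm. Green pixels show at its foot. The fourth stroke raised it no further, which confirms it was at its limit.

**Everything else:** the plunger is up, and the hand is about 100 mm to the side at 269 mm height, reading no contact force. The pucks and lens can look unmoved in the before and after pictures. I did not compare the other bench items one by one, but the arm stayed well above them.

**Disagreement:** the wrist and top cameras differed by 3 to 5 mm on the plunger's position, so I pressed between the two estimates. Pressing also gave up to about 21 N sideways, with the fingertips drifting 1 to 4 mm, but they stayed on the plunger head.

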